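Close the refilled toothpick tin and take off its dust cap

ROBOT

A 6-joint arm with a two-finger parallel gripper is mounted at the origin on the work surface. World frame = base frame: x ahead of the robot, y to its left, z up, the work surface at z = 0. Lengths are in m, angles in rad, forces in N, time in s.
With the tool pointing down it reaches from about 0.35 to 0.85 m from the base axis. Payload 8.1 kg.
Tool frame: the origin (TCP) lies at the very end of the fingers, on their centre line; the grasp point (between the pads) lies 19 mm behind it (robot.grasp_offset is the distance from the TCP to the grasp point, in m); z points along the fingers, x is the direction in which the jaws open and shut, and the axes are right-handed (so a half turn about z gives the same grasp; the last joint's range is limited). The gripper opens to 85 mm and grips with 20 to 120 N. Pads are 22 mm wide; open, the fingers measure 114 mm over their backs; the gripper's body (76 mm by 85 mm) begins 54 mm behind the grasp point. The pads swing forward as they close: fully open they stand 13 mm farther back than shut.
Start: joints at [1.022, 0.13, 1.488, -0, 1.523, -0.085], TCP at [0.268, 0.537, 0.231] pointing down, gripper open.
Joint ranges: [-2.96, 2.96], [-0.89, 2.26], [0.02, 2.5], [-1.34, 4.48], [0, 2.73], [-2.66, 2.66]. Speed limits (rad/s): [2.39, 2.39, 2.79, 3.14, 3.14, 3.14].

INTERFACE

Orientations are given as a unit quaternion [w, x, y, z].
In Python, from cell import readout, get_image, calibration, ticket, robot gives the robot as it stands.
- The arm moves only by the tool servo_tool, never from a script. Its argument "targets" is a list of rows, each a list of 3 entries, a list of its own where there are three numbers: the shift along the tool's x, y, z in mm, then the turn, a rotation vector about the tool's x, y, z in degrees, then the opening, from -1 (shut) to 1 (fully open), so that 0 is half open. In form: [[[x, y, z], [ax, ay, az], claw], ...]. A call has exactly 8 rows; each row is the pose to reach, as a shift and turn from the pose measured when the call began, along the tool's axes at that moment; what a row does not reach only later rows make up. A row lasts 1/10 s, in which the tool goes at most 50 mm and 8.59 degrees, less where a joint would pass 70% of its speed; a pose out of reach is approached as far as the arm can. A call with a gripper value outside its range is refused whole. The fingers move at their own pace and stop on an object; the grip force is fixed at half the most. Time passes only in rows, so rows that repeat a pose let the fingers close, or fill a call up. It gives the time, the measured TCP pose, the force and the opening at its end, in the units of the state.
- readout.observe(): the state, without advancing time (a new reading comes with each control period).
- get_image(name): name is "scene" or "top" or "wrist"; returns the picture (480x640x3 uint8, red, green, blue); there is no depth.
- calibration(name): a dict with "fx", "fy", "cx", "cy" (pixels), "R" (3x3) and "t" (3): a world point X has camera coordinates R X + t; the wrist camera has in their place "T_tool_cam" (4x4, takes a point from camera to tool coordinates, whose origin is the TCP and whose axes are the tool frame's). Camera axes: x right, y down, z forward; pixel columns grow to the right and rows downward; lengths in m; the calibration is good to about 2 mm. A picture is of the moment at which its call begins: read the wrist's pose just before it. calibration takes no time and is no camera call.
- ticket.hand_in(): hands the job in, once; it reports no verdict.
The state is a dict: "t": time; "q": joint angles; "qvel": joint speeds; "joint_efforts": joint torques, N m; "tcp_pos": TCP position; "eef_rot": TCP orientation; "force": force on the tool from outside, world axes, zero at the start; "ft_torque": the same for the moment, N m; "grip_width": opening from 0.0 (shut) to 1.0 (fully open).
Only numpy, scipy, OpenCV 4.12 (cv2) and the standard library are available. Lean on these libraries where they do the work, as an engineer would, in place of code of your own. Each camera call takes 0.05 s, during which the arm holds its last target. There are 200 camera calls.

TASK

The toothpick tin on the sushi counter has just been refilled: fit its shaker top, dust cap and all in one piece, down into the tin until it is fully seated, without dropping it in, and let go of it. Then lift off only the dust cap and finish while still holding the cap level, straight above the tin and about 10 cm clear of the shaker top, with the shaker top left seated in the upright tin. Leave everything else on the counter where it is.

Things in the scene. Friction and masses are not known exactly. Their poses are not given: they have to be found in the camera images.
- pick_tin: the open stainless toothpick tin, a loose upright cylinder 57 mm in diameter and 86 high, 0.24 to 0.39 kg, holding standing toothpicks that end 16 mm or more below the rim. Its bore is 52 mm in diameter. Origin: centre of its underside, z up along its axis; it stands on the counter
- tin_mouth (a point): centre of the tin's open mouth, level with the rim, 86 mm above the tin's underside, z up
- shaker_top: shaker top (inner lid), loose, stainless, round, 0.08 to 0.15 kg. Bottom up: plug 47.6 mm in diameter, 14 long (lowest 4 mm taper to 43), 2 mm slack all round in the tin; knurled grip band 60 mm in diameter, 14 to 30 mm above the underside, rests on the tin's rim when seated; neck 36 mm in diameter, to 44 mm, under the cap. Origin: centre of the plug's underside, z up; starts upright on the counter
- top_flange (a point): centre of the lower face of the grip band, 14 mm above the shaker top's underside; it coincides with the tin's mouth when the top is seated
- dust_cap: dust cap (outer lid), a loose stainless cup upside down, 44 mm outside diameter, 39 inside, 32 high, 0.04 to 0.065 kg. It sits over the neck, 1.5 mm slack all round, held by its weight alone, its rim on the grip band's upper face, 30 mm above the shaker top's underside. Origin: centre of its lower rim, z up. Top and cap together are 62 mm high and can be carried as one by the grip band
- salt_tin: a low closed stainless tin, 63 mm in diameter and 60 high, with a plain flat lid; it stands between the places of the toothpick tin and the shaker top. Origin: centre of its underside
- tea_cup: blue ceramic tea cup, open, 74 mm in diameter, 85 high. Origin: centre of its underside
- soy_pot: white ceramic soy pot, 74 mm in diameter, 90 high, spout along its +x to 58 mm from the axis, handle along -x to 57 mm. Origin: centre of its underside
- bowls: stack of three dark teal bowls, 120 mm in diameter, 74 high. Origin: centre of the underside
- dishes: stack of five white sauce dishes, 100 mm in diameter, 52 high. Origin: centre of the underside
- chopstick_tray: dark wood tray of chopsticks, 235 (along its x) x 55 x 26 high. Origin: centre of its underside
- sauce_brush: sauce brush lying flat, 200 mm long along its x (bristles at +x), 42 wide, 20 high. Origin: below its middle
There are look-alikes about, which are no part of the job. What is shaped like the dust_cap but green or yellow is not meant.

How it is judged:
By the outcome, as a careful person would: the job done as asked, in the order asked, and still so for the second after the job is handed in, while the arm keeps its last pose, push and grip.
It also fails if it takes over 42 s, if anything falls off the work surface, if the arm or the gripper's body presses on something with over 40 N, if the wrist force passes 120 N, or if a joint passes its speed limit or range.

## Working session

There is one attempt and no reset: what is moved stays moved. The work goes in short steps, Python scripts to look and compute and a tool call to move; the robot and the scene stay as the last step left them, time stands still between calls to the robot, and variables do not carry over. Pictures are saved under pics/ and viewed, about 8 in all and at most 12, crops included, and the job is handed in when it is done.

Besides the shell and the picture viewer there is one more tool, called in YAML: its name, and indented under it one key for each argument. servo_tool: Moves the arm, as the interface text tells. Its arguments: {"type":"object","properties":{"targets":{"type":"array","items":{"type":"array"}}},"required":["targets"]}

```bash
mkdir -p pics; python3 - <<'E'
from cell import *
import cv2
print(readout.observe())
for n in("scene","top"):
    im=get_image(n); cv2.imwrite(f"pics/{n}0.png",im[:,:,::-1])
    print(n,calibration(n))
print(calibration("wrist"),robot.grasp_offset)
E
```

```text
{'t': 0.0, 'q': array([ 1.02157504e+00,  1.31176213e-01,  1.48927979e+00, -2.32640104e-05,
        1.52299617e+00, -8.54187943e-02]), 'qvel': array([-5.75761410e-04,  1.03241396e-04,  2.09785143e-03, -9.97352727e-04,
       -4.65859843e-04, -7.90377151e-05]), 'joint_efforts': array([ 4.79812879e-04, -5.69420743e+01, -5.00532854e+01, -4.15276345e-04,
        1.50992721e-02,  5.72698991e-05]), 'tcp_pos': array([0.26812075, 0.53614494, 0.23023516]), 'eef_rot': array([ 4.29850683e-04,  8.50690855e-01,  5.25665487e-01, -8.24511498e-04]), 'force': array([0.18218225, 0.17848499, 0.06721961]), 'ft_torque': array([-0.00671807, -0.01597803,  0.022767  ]), 'grip_width': 1.0006753497955647}
scene {'fx': 621.4664764219389, 'fy': 621.4664764219389, 'cx': 317.8633968841694, 'cy': 244.38687822866385, 'R': array([[ 0.77769978,  0.62861377, -0.00527196],
       [ 0.47364188, -0.5914467 , -0.65257503],
       [-0.41333573,  0.50501044, -0.75770577]]), 't': array([-0.45790929, -0.22215015,  1.65133167])}
top {'fx': 591.9125683443066, 'fy': 591.9125683443066, 'cx': 316.7400913471148, 'cy': 236.73438357795087, 'R': array([[ 8.68928934e-04, -9.99890670e-01, -1.47611914e-02],
       [-9.87700574e-01,  1.44983637e-03, -1.56350487e-01],
       [ 1.56354795e-01,  1.47154947e-02, -9.87591329e-01]]), 't': array([0.01787301, 0.56694494, 1.34534448])}
{'fx': 371.5680647963389, 'fy': 371.5680647963389, 'cx': 321.3045297098712, 'cy': 242.92982324278165, 'T_tool_cam': array([[ 9.99999545e-01, -7.60547297e-04,  5.76499625e-04,
         1.09977492e-03],
       [ 5.72668099e-04,  9.61437412e-01,  2.75023227e-01,
        -6.86527430e-02],
       [-7.63436480e-04, -2.75022771e-01,  9.61437410e-01,
        -1.42281984e-01],
       [ 0.00000000e+00,  0.00000000e+00,  0.00000000e+00,
         1.00000000e+00]])} 0.0187
```

View pics/top0.png

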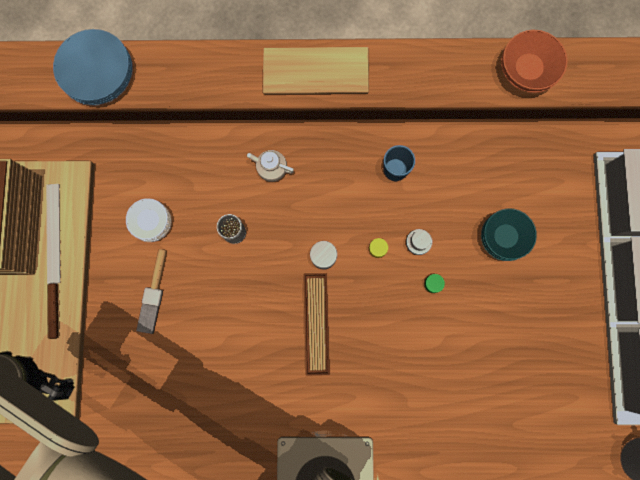

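View pics/scene0.png

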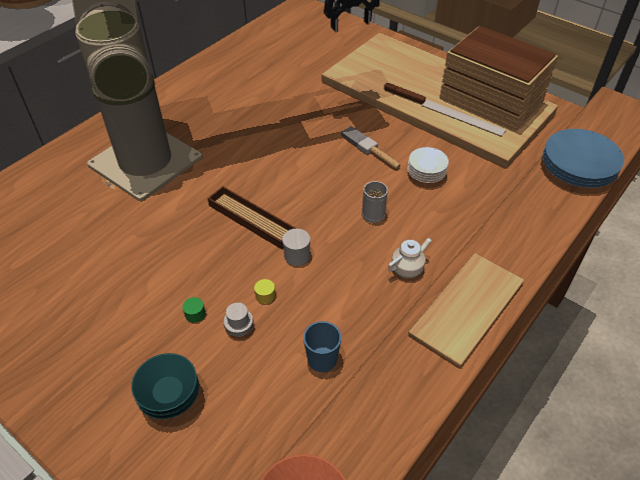

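Top picture: tin (dark toothpicks inside) at (230,228), salt tin (323,254), shaker top with cap (420,241). Look-alike caps are yellow (378,247) and green (435,283), and both lie loose. The steel cap on the banded shaker top at (420,241) fits the description. I'll confirm it in a crop and measure.

```bash
cat > h.py <<'E'
import numpy as np, cv2
from scipy.spatial.transform import Rotation as Ro
from cell import *
def ray(n,u,v,z):
    c=calibration(n); R=np.array(c["R"]);t=np.array(c["t"])
    d=R.T@np.array([(u-c["cx"])/c["fx"],(v-c["cy"])/c["fy"],1]); o=-R.T@t
    return o+d*(z-o[2])/d[2]
def tool():
    s=readout.observe(); q=s["eef_rot"]
    return s,Ro.from_quat([q[1],q[2],q[3],q[0]]).as_matrix(),np.array(s["tcp_pos"])
def wray(u,v,z,R,p):
    c=calibration("wrist");T=np.array(c["T_tool_cam"])
    d=R@T[:3,:3]@np.array([(u-c["cx"])/c["fx"],(v-c["cy"])/c["fy"],1]); o=p+R@T[:3,3]
    return o+d*(z-o[2])/d[2]
def wproj(X,R,p):
    c=calibration("wrist");T=np.array(c["T_tool_cam"])
    x=T[:3,:3].T@(R.T@(np.array(X)-p)-T[:3,3]); return x[0]/x[2]*c["fx"]+c["cx"],x[1]/x[2]*c["fy"]+c["cy"]
E
python3 - <<'E'
from h import *
t=cv2.imread("pics/top0.png"); s=cv2.imread("pics/scene0.png")
f=lambda im,u,v,r=35:cv2.resize(im[v-r:v+r,u-r:u+r],(390,290*390//290),interpolation=cv2.INTER_CUBIC)[:, :]
cv2.imwrite("pics/crop1.png",np.hstack([cv2.resize(t[205:265,390:450],(390,390)),cv2.resize(t[198:258,200:260],(390,390))]))
for nm,u,v,z in(("top",420,240,.062),("band",419.5,242,.03),("tin",230,227,.086),("salt",323,254,.06),("yel",378.5,247,.032),("green",435,283,.032),("cup",398,160,.085)):
    print(nm,ray("top",u,v,z).round(4))
for nm,u,v,z in(("top",237,311,.062),("tin",375,189,.086),("salt",296,240,.06)):
    print("scene",nm,ray("scene",u,v,z).round(4))
hsv=cv2.cvtColor(t,cv2.COLOR_BGR2HSV); m=((hsv[:,:,1]<70)).astype(np.uint8)
n,l,st,c=cv2.connectedComponentsWithStats(m)
for i in range(1,n):
    if 150<st[i,4]<3000 and 140<c[i][1]<300 and 120<c[i][0]<560: print(st[i],c[i])
E
```

```text
top [ 0.5562 -0.2212  0.062 ]
band [ 0.5563 -0.2251  0.03  ]
tin [0.5833 0.2157 0.086 ]
salt [0.5241 0.003  0.06  ]
yel [ 0.5442 -0.1279  0.032 ]
green [ 0.4592 -0.2583  0.032 ]
cup [ 0.7407 -0.1715  0.085 ]
scene top [ 0.5596 -0.2242  0.062 ]
scene tin [0.5855 0.2175 0.086 ]
scene salt [ 0.5283 -0.0022  0.06  ]
[247 150  46  31 827] [270.68561064 164.96977025]
[ 126  199   45   43 1533] [147.86823222 219.92302674]
[217 214  29  29 390] [231.1        228.81538462]
[406 229  26  26 527] [418.62049336 241.56925996]
[310 241  27  28 593] [323.15177066 254.42158516]
```

View pics/crop1.png

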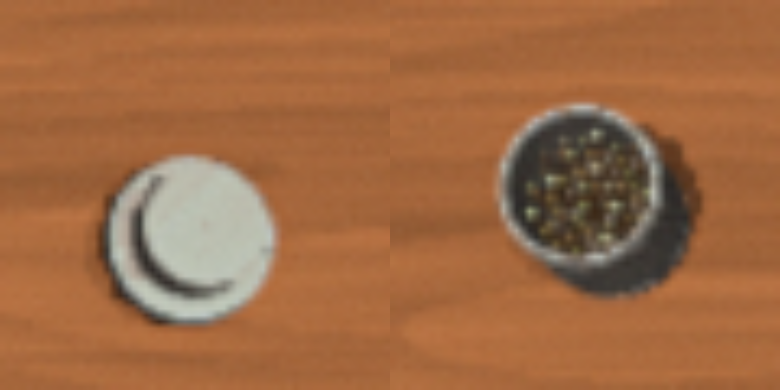

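The crop confirms it: the steel cap on the wider band is centred at about (419.4,241.9), and the tin's rim at about (229.2,226.8). I'll write a goto helper that gives numbers only.

```bash
cat >> h.py <<'E'
def goto(x,y,z,ang):
    "tool shift mm and rotvec deg to reach world x,y,z, tool down, jaw axis at ang deg"
    s,R,p=tool(); a=np.radians(ang)
    Rt=np.array([[np.cos(a),np.sin(a),0],[np.sin(a),-np.cos(a),0],[0,0,-1]])
    print("t",round(s["t"],2),"p",p.round(4),"ang",np.degrees(np.arctan2(R[1,0],R[0,0])).round(1),"F",s["force"].round(1),"w",round(s["grip_width"],3))
    print("shift",(1e3*R.T@(np.array([x,y,z])-p)).round(1),"rot",np.degrees(Ro.from_matrix(R.T@Rt).as_rotvec()).round(2))
E
python3 - <<'E'
from h import *
print(ray("top",422,239,.062),ray("top",419.4,241.9,.03),ray("top",229.2,226.8,.086))
goto(.557,-.224,.16,-32)
E
```

```text
[ 0.558557   -0.22587507  0.062     ] [ 0.55656104 -0.22482449  0.03      ] [0.58373344 0.21751294 0.086     ]
t 0.1 p [0.2681 0.5362 0.2303] ang 63.4 F [-0.1 -0.7 -0.6] w 1.002
shift [-550.5  598.4   71.2] rot [7.000e-02 8.000e-02 9.542e+01]
```

servo_tool:
  targets:
    - [[-550,598,20],[0,0,95],1]
    - [[-550,598,20],[0,0,95],1]
    - [[-550,598,20],[0,0,95],1]
    - [[-550,598,20],[0,0,95],1]
    - [[-550,598,20],[0,0,95],1]
    - [[-550,598,20],[0,0,95],1]
    - [[-550,598,20],[0,0,95],1]
    - [[-550,598,20],[0,0,95],1]

```text
t: 0.9
tcp_pos: [0.4104, 0.1609, 0.2211]
eef_rot: [0.001, 0.999, -0.049, -0.0]
force: [0.5, -0.1, 0.0]
grip_width: 1.002
```

```bash
python3 -c "
from h import *
goto(.557,-.224,.16,-32)"
```

```text
t 0.9 p [0.4104 0.1609 0.2211] ang -5.7 F [ 0.5 -0.1  0. ] w 1.002
shift [184.  368.4  61.5] rot [ 0.07  0.   26.33]
```

servo_tool:
  targets:
    - [[184,368,60],[0,0,26],1]
    - [[184,368,60],[0,0,26],1]
    - [[184,368,60],[0,0,26],1]
    - [[184,368,60],[0,0,26],1]
    - [[184,368,60],[0,0,26],1]
    - [[184,368,60],[0,0,26],1]
    - [[184,368,60],[0,0,26],1]
    - [[184,368,60],[0,0,26],1]

```text
t: 1.7
tcp_pos: [0.551, -0.2093, 0.1633]
eef_rot: [0.001, 0.962, -0.273, -0.0]
force: [0.5, -0.2, 0.3]
grip_width: 1.001
```

servo_tool:
  targets:
    - [[0,53,0],[0,0,2],1]
    - [[0,53,0],[0,0,2],1]
    - [[0,53,0],[0,0,2],1]
    - [[0,53,0],[0,0,2],1]
    - [[0,53,0],[0,0,2],1]
    - [[0,53,0],[0,0,2],1]
    - [[0,53,0],[0,0,2],1]
    - [[0,53,0],[0,0,2],1]

```text
t: 2.5
tcp_pos: [0.5235, -0.2538, 0.1635]
eef_rot: [0.001, 0.957, -0.289, -0.0]
force: [0.0, 0.6, 0.7]
grip_width: 1.001
```

I sent the second move before reading the first result, so it overshot in the air by about 4 cm. That did no harm. Next is a wrist picture from here.

```bash
python3 - <<'E'
from h import *
s,R,p=tool(); im=get_image("wrist"); cv2.imwrite("pics/w1.png",im[:,:,::-1]); np.savez("w1.npz",R=R,p=p)
print(p,wproj([.557,-.225,.03],R,p),wproj([.557,-.225,.062],R,p))
goto(.557,-.225,.09,-34)
E
```

```text
[ 0.52348518 -0.2537945   0.16353025] (np.float64(336.3191745593929), np.float64(177.0031141425431)) (np.float64(338.1989811789139), np.float64(182.17897714421355))
t 2.55 p [ 0.5234 -0.254   0.1635] ang -33.6 F [-0.7  0.1  0.6] w 1.001
shift [ 11.9 -42.8  73.4] rot [ 0.06 -0.    0.36]
```

View pics/w1.png

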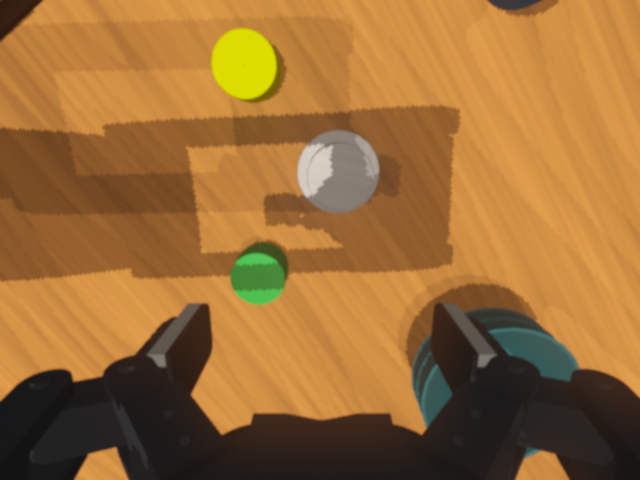

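The picture shows the shaker top at about (338,171), yellow cap at (245,64), green at (259,274), and bowls at lower right. I'll fit the band's circle.

```bash
cat >> h.py <<'E'
def circ(im,u,v,r,smax=80):
    "enclosing circle/ellipse of grey blob around u,v"
    hsv=cv2.cvtColor(im,cv2.COLOR_BGR2HSV); m=(hsv[:,:,1]<smax).astype(np.uint8)*255
    k=np.zeros_like(m); cv2.circle(k,(int(u),int(v)),r,255,-1); m=cv2.bitwise_and(m,k)
    m=cv2.morphologyEx(m,cv2.MORPH_OPEN,np.ones((3,3)))
    cs,_=cv2.findContours(m,cv2.RETR_EXTERNAL,cv2.CHAIN_APPROX_NONE); c=max(cs,key=cv2.contourArea)
    return cv2.minEnclosingCircle(cv2.convexHull(c)),cv2.fitEllipse(cv2.convexHull(c)),cv2.contourArea(c)
E
python3 - <<'E'
from h import *
d=np.load("w1.npz"); im=cv2.imread("pics/w1.png")
for sm in(60,80,100):
    r=circ(im,338,171,60,sm); print(r)
    for z in(.022,.03): print(wray(*r[1][0],z,d["R"],d["p"]))
c=r[1][0]; a=wray(c[0]-r[0][1],c[1],.03,d["R"],d["p"]);b=wray(c[0]+r[0][1],c[1],.03,d["R"],d["p"]);print("diam",np.linalg.norm(a-b))
t=cv2.imread("pics/top0.png")
r=circ(t,419.4,241.9,18); print(r,ray("top",*r[1][0],.028))
r=circ(t,229.2,226.8,16); print(r)
E
```

```text
(((337.54315185546875, 170.97344970703125), 41.05353927612305), ((337.77398681640625, 170.99343872070312), (80.26830291748047, 81.74124908447266), 46.24941635131836), 5054.5)
[ 0.56015118 -0.22272186  0.022     ]
[ 0.56025667 -0.22194067  0.03      ]
(((337.4905090332031, 170.74143981933594), 41.60005187988281), ((337.8503112792969, 170.97850036621094), (81.353515625, 82.8404312133789), 43.93999481201172), 5187.0)
[ 0.56020502 -0.22274439  0.022     ]
[ 0.56030899 -0.22196256  0.03      ]
(((337.5964050292969, 170.9967498779297), 41.879459381103516), ((337.8016052246094, 171.03810119628906), (81.92853546142578, 83.61287689208984), 39.50141143798828), 5287.5)
[ 0.56015046 -0.22276118  0.022     ]
[ 0.56025597 -0.22197888  0.03      ]
diam 0.06126037913411529
(((418.7033996582031, 241.53390502929688), 13.050215721130371), ((418.623046875, 241.51356506347656), (25.596044540405273, 25.839250564575195), 86.96940612792969), 495.0) [ 0.55778693 -0.22333358  0.028     ]
(((227.72857666015625, 225.27142333984375), 12.424918174743652), ((226.92311096191406, 224.6170654296875), (19.464426040649414, 24.454734802246094), 47.42667770385742), 147.0)
```

```bash
python3 -c "
from h import *
goto(.5598,-.2225,.11,-34)"
```

```text
t 2.55 p [ 0.5234 -0.254   0.1635] ang -33.6 F [-0.7  0.1  0.6] w 1.001
shift [ 12.9 -46.4  53.4] rot [ 0.06 -0.    0.36]
```

servo_tool:
  targets:
    - [[7,-24,20],[0,0,0],1]
    - [[13,-46,40],[0,0,0],1]
    - [[13,-46,53],[0,0,0],1]
    - [[13,-46,53],[0,0,0],1]
    - [[13,-46,53],[0,0,0],1]
    - [[13,-46,53],[0,0,0],1]
    - [[13,-46,53],[0,0,0],1]
    - [[13,-46,53],[0,0,0],1]

```text
t: 3.35
tcp_pos: [0.5599, -0.2235, 0.1115]
eef_rot: [0.001, 0.957, -0.29, 0.001]
force: [0.0, -0.0, -0.0]
grip_width: 0.998
```

```bash
python3 - <<'E'
from h import *
s,R,p=tool(); im=get_image("wrist")[:,:,::-1].copy(); cv2.imwrite("pics/w2.png",im)
u,v=wproj([.5598,-.2225,.03],R,p); print(u,v)
r=circ(im,u,v,85,80); print(r)
for z in(.022,.03,.062): print(wray(*r[1][0],z,R,p))
E
```

```text
318.54519628117964 252.57276466964143
(((318.2457580566406, 254.6864471435547), 51.822696685791016), ((318.5577087402344, 254.22789001464844), (93.85182189941406, 103.47374725341797), 5.200922012329102), 7414.0)
[ 0.55772948 -0.22551532  0.022     ]
[ 0.55919654 -0.22341491  0.03      ]
[ 0.56506477 -0.21501326  0.062     ]
```

View pics/w2.png

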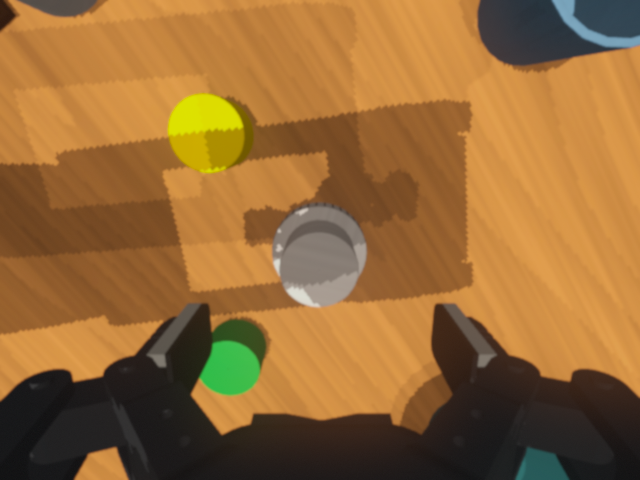

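Here the band spans columns 273–367 and starts at row 205, so its centre is about (320,251), within 1–2 px of the prediction. Yellow and green are clear of both fingers. Descending.

```bash
python3 -c "
from h import *
s,R,p=tool(); X=wray(319.7,251,.03,R,p); print(X)
goto(X[0],X[1],.004,-34)"
```

```text
[ 0.5609318  -0.22183773  0.03      ]
t 3.4 p [ 0.5599 -0.2234  0.1112] ang -33.7 F [ 0.2  0.2 -0.9] w 1.0
shift [-1.000e-01 -2.000e+00  1.072e+02] rot [ 0.06 -0.07  0.33]
```

servo_tool:
  targets:
    - [[0,-1.5,25],[0,0,0],1]
    - [[0,-1.5,50],[0,0,0],1]
    - [[0,-1.5,75],[0,0,0],1]
    - [[0,-1.5,95],[0,0,0],1]
    - [[0,-1.5,107],[0,0,0],1]
    - [[0,-1.5,107],[0,0,0],1]
    - [[0,-1.5,107],[0,0,0],1]
    - [[0,-1.5,107],[0,0,0],1]

```text
t: 4.2
tcp_pos: [0.5619, -0.2229, 0.0059]
eef_rot: [0.001, 0.957, -0.29, 0.002]
force: [0.7, 0.5, -0.4]
grip_width: 0.995
```

servo_tool:
  targets:
    - [[0,0,0],[0,0,0],-1]
    - [[0,0,0],[0,0,0],-1]
    - [[0,0,0],[0,0,0],-1]
    - [[0,0,0],[0,0,0],-1]
    - [[0,0,0],[0,0,0],-1]
    - [[0,0,0],[0,0,0],-1]
    - [[0,0,0],[0,0,0],-1]
    - [[0,0,0],[0,0,0],-1]

```text
t: 5.0
tcp_pos: [0.563, -0.2234, 0.0077]
eef_rot: [0.001, 0.957, -0.29, 0.003]
force: [-1.6, 0.6, 7.7]
grip_width: 0.668
```

servo_tool:
  targets:
    - [[0,0,-5],[0,0,0],-1]
    - [[0,0,-10],[0,0,0],-1]
    - [[0,0,-20],[0,0,0],-1]
    - [[0,0,-35],[0,0,0],-1]
    - [[0,0,-60],[0,0,0],-1]
    - [[0,0,-85],[0,0,0],-1]
    - [[0,0,-100],[0,0,0],-1]
    - [[0,0,-100],[0,0,0],-1]

```text
t: 5.8
tcp_pos: [0.5646, -0.224, 0.1117]
eef_rot: [0.002, 0.957, -0.29, 0.006]
force: [0.9, -0.4, -1.4]
grip_width: 0.666
```

```bash
python3 - <<'E'
from h import *
s,R,p=tool(); im=get_image("wrist")[:,:,::-1].copy(); cv2.imwrite("pics/w3.png",im)
goto(.5845,.2175,.23,-34)
E
```

```text
t 5.85 p [ 0.5635 -0.2235  0.1094] ang -33.7 F [ 0.2  0.5 -2. ] w 0.662
shift [-225.9 -378.7 -122.7] rot [-0.   -0.52  0.34]
```

View pics/w3.png

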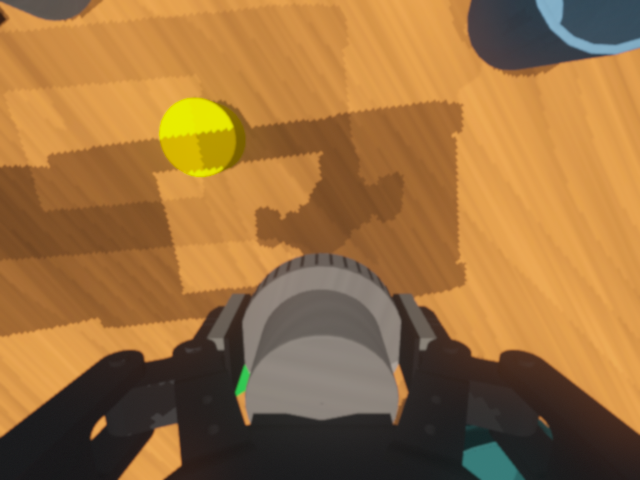

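The top is held centred between the pads (columns 243–402), with the cap on. I'll compute its offset along tool y from the band's front edges: top face at about row 266, lower edge at about 254.

```bash
python3 - <<'E'
from h import *
im=cv2.imread("pics/w3.png")
print([int(x) for x in cv2.cvtColor(im,cv2.COLOR_BGR2GRAY)[244:300:2,317]],[int(x) for x in cv2.cvtColor(im,cv2.COLOR_BGR2GRAY)[244:300:2,322]])
I=np.eye(3)
c=calibration("wrist");T=np.array(c["T_tool_cam"])
def ty(v,ztool,u=322):
    d=T[:3,:3]@np.array([(u-c["cx"])/c["fx"],(v-c["cy"])/c["fy"],1]);o=T[:3,3]; return (o+d*(ztool-o[2])/d[2])*1e3
for v in(262,264,266,268): print(v,ty(v,-.0223).round(1),end=' ')
for v in(252,254,256): print(v,ty(v,-.0063).round(1),end=' ')
print(ty(320,-.0223,243),ty(320,-.0223,402))
E
```

```text
[94, 93, 93, 92, 88, 73, 66, 69, 69, 70, 84, 115, 134, 135, 134, 135, 135, 135, 134, 135, 134, 135, 130, 105, 98, 98, 97, 97] [94, 94, 93, 93, 92, 97, 98, 97, 98, 98, 99, 116, 133, 135, 134, 134, 135, 134, 133, 133, 133, 134, 129, 105, 98, 98, 97, 98]
262 [  1.2 -30.1 -22.3] 264 [  1.2 -29.4 -22.3] 266 [  1.2 -28.7 -22.3] 268 [  1.2 -27.9 -22.3] 252 [  1.3 -28.7  -6.3] 254 [  1.3 -27.9  -6.3] 256 [  1.3 -27.1  -6.3] [-26.95835182  -8.25128878 -22.3       ] [ 29.80134938  -8.23732404 -22.3       ]
```

```bash
python3 -c "
from h import *
goto(.5455,.159,.155,-34)"
```

```text
t 5.85 p [ 0.5635 -0.2235  0.1094] ang -33.7 F [ 0.2  0.5 -2. ] w 0.662
shift [-226.6 -308.4  -47.7] rot [-0.   -0.52  0.34]
```

servo_tool:
  targets:
    - [[-5,-7,-20],[0,-0.5,0],-1]
    - [[-16,-22,-40],[0,-0.5,0],-1]
    - [[-34,-46,-47],[0,-0.5,0],-1]
    - [[-56,-76,-47],[0,-0.5,0],-1]
    - [[-78,-106,-47],[0,-0.5,0],-1]
    - [[-100,-136,-47],[0,-0.5,0],-1]
    - [[-122,-166,-47],[0,-0.5,0],-1]
    - [[-144,-196,-47],[0,-0.5,0],-1]

```text
t: 6.65
tcp_pos: [0.5506, 0.0212, 0.1531]
eef_rot: [0.0, 0.957, -0.29, -0.001]
force: [-0.1, -0.2, -1.7]
grip_width: 0.665
```

```bash
python3 -c "
from h import *
goto(.5455,.159,.155,-34)"
```

```text
t 6.65 p [0.5506 0.0212 0.1531] ang -33.7 F [-0.1 -0.2 -1.7] w 0.665
shift [ -80.7 -111.9   -1.9] rot [0.08 0.11 0.33]
```

servo_tool:
  targets:
    - [[-22,-30,-2],[0,0,0],-1]
    - [[-42,-58,-2],[0,0,0],-1]
    - [[-60,-83,-2],[0,0,0],-1]
    - [[-74,-102,-2],[0,0,0],-1]
    - [[-80,-112,-2],[0,0,0],-1]
    - [[-80,-112,-2],[0,0,0],-1]
    - [[-80,-112,-2],[0,0,0],-1]
    - [[-80,-112,-2],[0,0,0],-1]

```text
t: 7.45
tcp_pos: [0.5461, 0.1574, 0.1548]
eef_rot: [0.001, 0.957, -0.29, -0.001]
force: [-0.1, -0.4, -2.0]
grip_width: 0.663
```

```bash
python3 - <<'E'
from h import *
s,R,p=tool(); im=get_image("wrist")[:,:,::-1].copy(); cv2.imwrite("pics/w4.png",im); np.savez("w4.npz",R=R,p=p)
print(wproj([.5845,.2175,.086],R,p))
goto(.5845,.2175,.13,-34)
E
```

```text
(np.float64(317.097080940842), np.float64(136.25725620630135))
t 7.5 p [0.5462 0.1575 0.155 ] ang -33.8 F [ 0.8 -0.6 -2.1] w 0.666
shift [ -1.5 -71.2  24.8] rot [0.11 0.11 0.24]
```

View pics/w4.png

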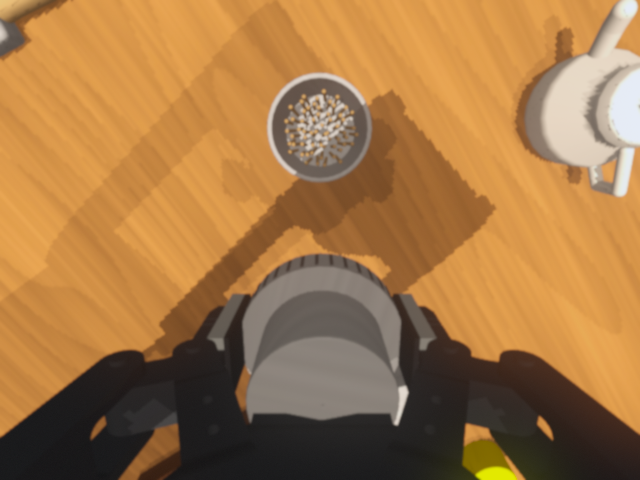

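The tin's rim spans columns 267–372 and rows 73–182, centred near (319.5,127.5). I'll fit it.

```bash
python3 - <<'E'
from h import *
d=np.load("w4.npz"); R,p=d["R"],d["p"]; im=cv2.imread("pics/w4.png")
for sm in(60,80,110):
    r=circ(im,319.5,127.5,62,sm); print(r,wray(*r[1][0],.086,R,p))
c=r[1][0]
print("diam",[np.linalg.norm(wray(c[0]-q,c[1],.086,R,p)-wray(c[0]+q,c[1],.086,R,p)) for q in (r[1][1][0]/2,)])
# separate check: tool-frame top offset
X=wray(319.5,127.5,.086,R,p); print(X)
E
```

```text
(((319.5, 126.72429656982422), 54.11618423461914), ((318.8983459472656, 126.9295425415039), (103.4205551147461, 108.3470458984375), 178.538818359375), 8667.5) [0.58802554 0.22098755 0.086     ]
(((319.0, 127.0), 54.589473724365234), ((318.94854736328125, 127.00249481201172), (104.33536529541016, 109.29634857177734), 178.36585998535156), 8824.0) [0.58802711 0.22094108 0.086     ]
(((319.5, 126.89090728759766), 55.16586685180664), ((318.9238586425781, 126.99630737304688), (105.35743713378906, 110.3342514038086), 178.1799774169922), 9005.0) [0.58801778 0.22095118 0.086     ]
diam [np.float64(0.05710315080321259)]
[0.58813206 0.22056101 0.086     ]
```

```bash
python3 - <<'E'
from h import *
d=np.load("w4.npz"); R,p=d["R"],d["p"]
print("tin in tool mm",(1e3*R.T@(np.array([.588,.2209,.086])-p)).round(1))
X=np.array([.588,.2209,.086])-R@np.array([.0010,.0010,0]); print(X)
goto(X[0],X[1],.115,-34)
E
```

```text
tin in tool mm [ -0.3 -76.2  68.6]
[0.58772397 0.22228701 0.08600003]
t 7.5 p [0.5462 0.1575 0.155 ] ang -33.8 F [ 0.8 -0.6 -2.1] w 0.666
shift [ -1.5 -77.   39.8] rot [0.11 0.11 0.24]
```

servo_tool:
  targets:
    - [[0,-20,0],[0,0,0],-1]
    - [[-1,-40,0],[0,0,0],-1]
    - [[-1.5,-60,10],[0,0,0],-1]
    - [[-1.5,-77,25],[0,0,0],-1]
    - [[-1.5,-77,40],[0,0,0],-1]
    - [[-1.5,-77,40],[0,0,0],-1]
    - [[-1.5,-77,40],[0,0,0],-1]
    - [[-1.5,-77,40],[0,0,0],-1]

```text
t: 8.3
tcp_pos: [0.588, 0.2215, 0.1157]
eef_rot: [0.0, 0.957, -0.291, -0.001]
force: [-0.4, 0.2, -1.3]
grip_width: 0.666
```

```bash
python3 - <<'E'
from h import *
s=cv2.cvtColor(get_image("scene"),cv2.COLOR_RGB2BGR);t=cv2.cvtColor(get_image("top"),cv2.COLOR_RGB2BGR)
cv2.imwrite("pics/c5.png",np.hstack([cv2.resize(s[140:240,325:425],(400,400),interpolation=cv2.INTER_CUBIC),cv2.resize(t[180:260,190:270],(400,400),interpolation=cv2.INTER_CUBIC)]))
goto(.5877,.2223,.115,-34)
E
```

```text
t 8.4 p [0.5883 0.2219 0.1161] ang -33.8 F [ 0.3  0.3 -1.4] w 0.661
shift [-0.7 -0.   1.1] rot [0.03 0.05 0.21]
```

View pics/c5.png

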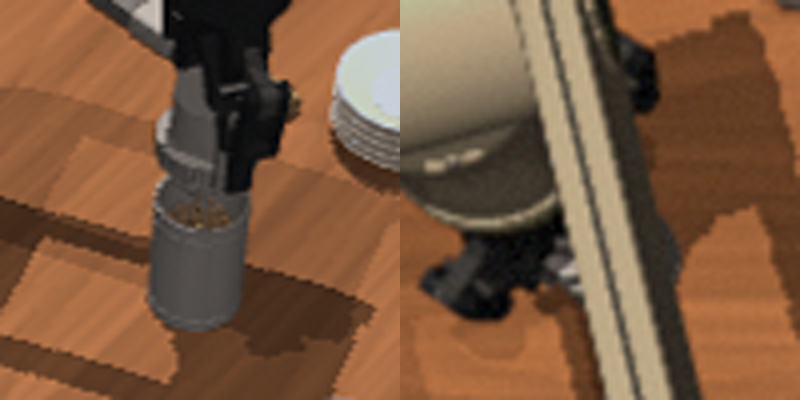

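The scene crop shows the band hovering over the tin. The band's left edge is at about x=155 and the tin's at about 153 at the rim. I'll check the left-edge lines at sub-pixel level.

```bash
python3 - <<'E'
from h import *
g=cv2.imread("pics/c5.png").astype(float)[:, :400]
s=(g.max(2)-g.min(2)); s=cv2.resize(s[:, :],(100,100),interpolation=cv2.INTER_AREA)
for r in range(28,80,2):
    row=s[r,30:70]; k=np.where(row<45)[0]
    print(r+140, (30+k[0]+325 - ( (45-row[k[0]])/(row[k[0]-1]-row[k[0]]) if k[0] else 0)).round(2) if len(k) else None, 30+k[-1]+325 if len(k) else None)
c=calibration("scene");R=np.array(c["R"]);t=np.array(c["t"])
def pr(X):
    x=R@X+t; return x[:2]/x[2]*c["fx"]+[c["cx"],c["cy"]]
ri=R[0]/1; ri=np.array([R[0,0],R[0,1],0]); ri/=np.linalg.norm(ri)
for nm,rad,z in (("tin0",.0285,.0),("tin40",.0285,.04),("rim",.0285,.086),("bandlo",.03,.1215),("bandhi",.03,.1375),("cap",.022,.16)):
    X=np.array([.5845,.2175,z]); print(nm,pr(X).round(2),pr(X-ri*rad).round(2),pr(X+ri*rad).round(2))
E
```

```text
168 365.57 394
170 364.1 394
172 363.59 394
174 363.4 394
176 363.47 394
178 363.51 393
180 364.27 389
182 365.72 388
184 365.65 387
186 363.8 387
188 363.32 386
190 362.95 387
192 363.01 387
194 362.88 386
196 362.91 386
198 362.66 386
200 361.89 386
202 355 386
204 357.76 385
206 362.06 386
208 361.74 394
210 361.69 392
212 361.66 394
214 361.46 394
216 362.24 391
218 363.33 394
tin0 [372.41 214.14] [360.75 214.19] [384.07 214.1 ]
tin40 [373.43 202.64] [361.54 202.68] [385.33 202.59]
rim [374.66 188.81] [362.48 188.86] [386.85 188.76]
bandlo [375.65 177.68] [362.59 177.73] [388.72 177.63]
bandhi [376.11 172.52] [362.93 172.57] [389.29 172.47]
cap [376.77 165.12] [366.99 165.16] [386.55 165.08]
```

Both left edges sit +0.75 px from the prediction, so the top and tin are aligned across that view. Descending slowly until the plug has entered.

servo_tool:
  targets:
    - [[-0.4,0,6],[0,0,0],-1]
    - [[-0.4,0,12],[0,0,0],-1]
    - [[-0.4,0,17],[0,0,0],-1]
    - [[-0.4,0,21],[0,0,0],-1]
    - [[-0.4,0,24],[0,0,0],-1]
    - [[-0.4,0,26],[0,0,0],-1]
    - [[-0.4,0,28],[0,0,0],-1]
    - [[-0.4,0,28],[0,0,0],-1]

```text
t: 9.2
tcp_pos: [0.5878, 0.2221, 0.0878]
eef_rot: [0.0, 0.957, -0.291, -0.001]
force: [-0.1, 0.0, -1.8]
grip_width: 0.667
```

servo_tool:
  targets:
    - [[0,0,2],[0,0,0],-1]
    - [[0,0,4],[0,0,0],-1]
    - [[0,0,5],[0,0,0],-1]
    - [[0,0,6],[0,0,0],-1]
    - [[0,0,7],[0,0,0],-1]
    - [[0,0,7.5],[0,0,0],-1]
    - [[0,0,8],[0,0,0],-1]
    - [[0,0,8],[0,0,0],-1]

```text
t: 10.0
tcp_pos: [0.5879, 0.2221, 0.0799]
eef_rot: [0.0, 0.957, -0.291, -0.0]
force: [-0.3, -0.4, -1.6]
grip_width: 0.666
```

Still no contact. I'll go on down in small steps and watch the force.

servo_tool:
  targets:
    - [[0,0,0.5],[0,0,0],-1]
    - [[0,0,1],[0,0,0],-1]
    - [[0,0,1.4],[0,0,0],-1]
    - [[0,0,1.8],[0,0,0],-1]
    - [[0,0,2],[0,0,0],-1]
    - [[0,0,2],[0,0,0],-1]
    - [[0,0,2],[0,0,0],-1]
    - [[0,0,2],[0,0,0],-1]

```text
t: 10.8
tcp_pos: [0.5886, 0.2224, 0.0798]
eef_rot: [-0.0, 0.957, -0.291, 0.0]
force: [-4.2, -0.8, 11.1]
grip_width: 0.666
```

Contact came at TCP z=0.0798, and the predicted seat was 0.0797. The top is seated, so I'll release it.

servo_tool:
  targets:
    - [[0,0,0],[0,0,0],-1]
    - [[0,0,0],[0,0,0],1]
    - [[0,0,0],[0,0,0],1]
    - [[0,0,0],[0,0,0],1]
    - [[0,0,0],[0,0,0],1]
    - [[0,0,0],[0,0,0],1]
    - [[0,0,0],[0,0,0],1]
    - [[0,0,0],[0,0,0],1]

```text
t: 11.6
tcp_pos: [0.5886, 0.2224, 0.0798]
eef_rot: [-0.0, 0.957, -0.291, 0.0]
force: [-0.7, -0.3, 0.0]
grip_width: 1.0
```

```bash
python3 -c "
from h import *
goto(.588,.222,.2,-34)"
```

```text
t 11.6 p [0.5886 0.2224 0.0798] ang -33.8 F [-0.7 -0.3  0. ] w 1.0
shift [  -0.2    0.5 -120.2] rot [-0.04 -0.01  0.21]
```

servo_tool:
  targets:
    - [[0,0,-8],[0,0,0],1]
    - [[0,0,-25],[0,0,0],1]
    - [[0,0,-50],[0,0,0],1]
    - [[0,0,-80],[0,0,0],1]
    - [[0,10,-105],[0,0,0],1]
    - [[0,25,-110],[0,0,0],1]
    - [[0,30,-110],[0,0,0],1]
    - [[0,30,-110],[0,0,0],1]

```text
t: 12.4
tcp_pos: [0.5718, 0.197, 0.1907]
eef_rot: [-0.001, 0.957, -0.291, 0.001]
force: [-0.3, 0.1, -0.2]
grip_width: 1.001
```

```bash
python3 - <<'E'
from h import *
s,R,p=tool(); w=cv2.cvtColor(get_image("wrist"),cv2.COLOR_RGB2BGR); c=cv2.cvtColor(get_image("scene"),cv2.COLOR_RGB2BGR)
np.savez("w6.npz",R=R,p=p); cv2.imwrite("pics/w6.png",w)
print(wproj([.588,.2209,.134],R,p),wproj([.588,.2209,.102],R,p))
cv2.imwrite("pics/c6.png",np.hstack([cv2.resize(w,(440,330)),cv2.resize(c[150:233,330:413],(330,330),interpolation=cv2.INTER_CUBIC)]))
goto(.588,.2215,.15,-34)
E
```

```text
(np.float64(319.7314506302215), np.float64(217.46601488040642)) (np.float64(319.9245835816158), np.float64(206.90557407147242))
t 12.5 p [0.5715 0.1975 0.1893] ang -33.8 F [-0.6  0.1 -0.3] w 1.006
shift [  0.4 -29.1  39.3] rot [-0.01  0.03  0.2 ]
```

View pics/c6.png

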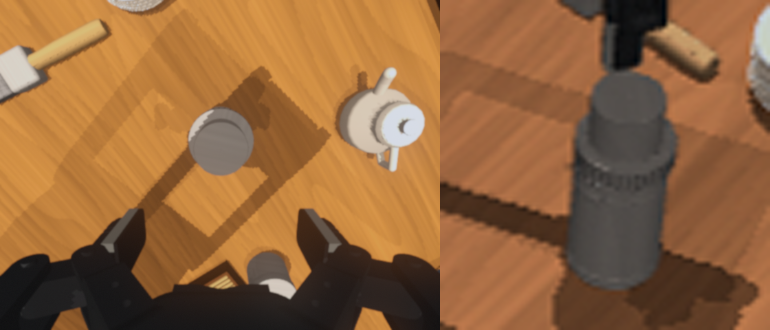

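The top is seated flush and level with the cap on, and the tin is upright. I'll measure the band and cap in the wrist view.

```bash
python3 - <<'E'
from h import *
d=np.load("w6.npz");R,p=d["R"],d["p"]; w=cv2.imread("pics/w6.png")
r=circ(w,320,207,70,60); print(r,wray(*r[1][0],.102,R,p))
g=cv2.cvtColor(w,cv2.COLOR_BGR2GRAY)[140:280,260:380]; g=cv2.medianBlur(g,3)
h=cv2.HoughCircles(g,cv2.HOUGH_GRADIENT,1,5,param1=60,param2=12,minRadius=33,maxRadius=50)
if h is not None:
  for u,v,rr in h[0][:4]:
    X=wray(u+260,v+140,.134,R,p); print(u+260,v+140,rr,X,np.linalg.norm(wray(u+260+rr,v+140,.134,R,p)-X)*2)
E
```

```text
(((320.5, 205.0), 48.43820571899414), ((320.7781677246094, 204.7938232421875), (92.94599914550781, 96.00297546386719), 177.67506408691406), 6859.5) [0.58919413 0.22171492 0.102     ]
318.5 205.5 49.4 [0.59113395 0.22675357 0.134     ] 0.05349516165395395
321.5 212.5 42.7 [0.59033767 0.22265065 0.134     ] 0.046481840298352194
320.5 217.5 39.4 [0.58833807 0.22065033 0.134     ] 0.04305037716543054
320.5 222.5 44.9 [0.58677874 0.21832937 0.134     ] 0.049245013307923025
```

```bash
python3 - <<'E'
from h import *
d=np.load("w6.npz");R,p=d["R"],d["p"]
c=calibration("scene");Rs=np.array(c["R"]);t=np.array(c["t"])
def pr(X):
    x=Rs@X+t; return (x[:2]/x[2]*c["fx"]+[c["cx"],c["cy"]]).round(1)
for sx in(-1,1):
  for z in(0,-.013):
    print(sx,z,[ (pr(p+R@np.array([sx*.0425,y,z])),pr(p+R@np.array([sx*.05,y,z]))) for y in(-.011,.011)])
g=cv2.cvtColor(get_image("scene"),cv2.COLOR_RGB2BGR)
cv2.imwrite("pics/c7.png",cv2.resize(g[90:190,310:430],(720,600),interpolation=cv2.INTER_CUBIC))
E
```

```text
-1 0 [(array([365.7, 144.2]), array([364.5, 142.1])), (array([356.4, 146.1]), array([355.3, 144.1]))]
-1 -0.013 [(array([366. , 139.7]), array([364.8, 137.6])), (array([356.7, 141.6]), array([355.6, 139.6]))]
1 0 [(array([379.2, 168.6]), array([380.4, 170.8])), (array([369.6, 170.7]), array([370.8, 172.9]))]
1 -0.013 [(array([379.6, 164.1]), array([380.8, 166.3])), (array([370. , 166.2]), array([371.2, 168.4]))]
```

View pics/c7.png

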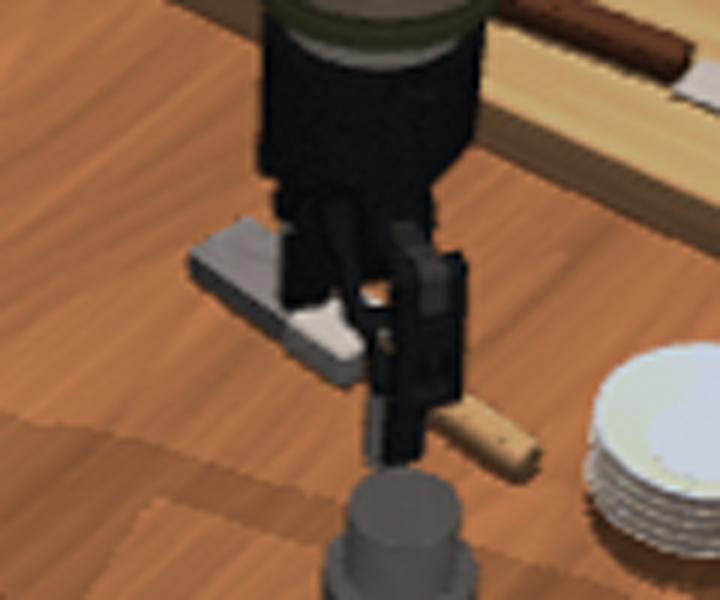

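The open finger tips' lower ends are at rows 167 and 141, which matches tips 13 mm behind the TCP. TCP z≈0.103 for the cap grasp therefore keeps the tips above the band.

```bash
python3 -c "
from h import *
goto(.5886,.2218,.103,-34)"
```

```text
t 12.55 p [0.5715 0.1976 0.1891] ang -33.8 F [-0.2 -0.6 -0.1] w 1.001
shift [  0.8 -29.6  86.1] rot [0.   0.04 0.21]
```

servo_tool:
  targets:
    - [[0.8,-20,0],[0,0,0],1]
    - [[0.8,-29.5,0],[0,0,0],1]
    - [[0.8,-29.5,20],[0,0,0],1]
    - [[0.8,-29.5,45],[0,0,0],1]
    - [[0.8,-29.5,65],[0,0,0],1]
    - [[0.8,-29.5,80],[0,0,0],1]
    - [[0.8,-29.5,86],[0,0,0],1]
    - [[0.8,-29.5,86],[0,0,0],1]

```text
t: 13.35
tcp_pos: [0.5879, 0.2217, 0.1019]
eef_rot: [0.0, 0.957, -0.291, -0.001]
force: [-0.2, -0.3, 0.1]
grip_width: 1.001
```

servo_tool:
  targets:
    - [[0,0,0],[0,0,0],-1]
    - [[0,0,0],[0,0,0],-1]
    - [[0,0,0],[0,0,0],-1]
    - [[0,0,0],[0,0,0],-1]
    - [[0,0,0],[0,0,0],-1]
    - [[0,0,0],[0,0,0],-1]
    - [[0,0,0],[0,0,0],-1]
    - [[0,0,0],[0,0,0],-1]

```text
t: 14.15
tcp_pos: [0.5888, 0.222, 0.1034]
eef_rot: [-0.0, 0.957, -0.29, -0.0]
force: [-0.3, 0.4, 6.6]
grip_width: 0.501
```

```bash
python3 -c "
from h import *
goto(.5886,.2218,.213,-34)"
```

```text
t 14.15 p [0.5888 0.222  0.1034] ang -33.8 F [-0.3  0.4  6.6] w 0.501
shift [-1.000e-01  2.000e-01 -1.096e+02] rot [-0.02  0.03  0.22]
```

servo_tool:
  targets:
    - [[0,0,-2],[0,0,0],-1]
    - [[0,0,-5],[0,0,0],-1]
    - [[0,0,-9],[0,0,0],-1]
    - [[0,0,-14],[0,0,0],-1]
    - [[0,0,-20],[0,0,0],-1]
    - [[0,0,-28],[0,0,0],-1]
    - [[0,0,-38],[0,0,0],-1]
    - [[0,0,-48],[0,0,0],-1]

```text
t: 14.95
tcp_pos: [0.5889, 0.222, 0.1525]
eef_rot: [-0.0, 0.957, -0.29, -0.0]
force: [0.8, -0.1, -1.1]
grip_width: 0.497
```

```bash
python3 -c "
from h import *
goto(.5888,.222,.2155,-34)"
```

```text
t 14.95 p [0.5889 0.222  0.1525] ang -33.8 F [ 0.8 -0.1 -1.1] w 0.497
shift [ -0.1   0.  -63. ] rot [-0.03  0.02  0.23]
```

servo_tool:
  targets:
    - [[0,0,-15],[0,0,0],-1]
    - [[0,0,-32],[0,0,0],-1]
    - [[0,0,-48],[0,0,0],-1]
    - [[0,0,-58],[0,0,0],-1]
    - [[0,0,-63],[0,0,0],-1]
    - [[0,0,-63],[0,0,0],-1]
    - [[0,0,-63],[0,0,0],-1]
    - [[0,0,-63],[0,0,0],-1]

```text
t: 15.75
tcp_pos: [0.5884, 0.2218, 0.2143]
eef_rot: [0.0, 0.957, -0.29, -0.001]
force: [-0.3, -0.1, -1.2]
grip_width: 0.497
```

```bash
python3 - <<'E'
from h import *
goto(.5888,.222,.2155,-34)
c=cv2.cvtColor(get_image("scene"),cv2.COLOR_RGB2BGR);w=cv2.cvtColor(get_image("wrist"),cv2.COLOR_RGB2BGR)
cv2.imwrite("pics/c8.png",np.hstack([cv2.resize(c[90:240,310:430],(400,500),interpolation=cv2.INTER_CUBIC),cv2.resize(w,(400,500))]))
E
```

```text
t 15.75 p [0.5884 0.2218 0.2143] ang -33.8 F [-0.3 -0.1 -1.2] w 0.497
shift [ 0.2 -0.4 -1.2] rot [0.05 0.08 0.23]
```

View pics/c8.png

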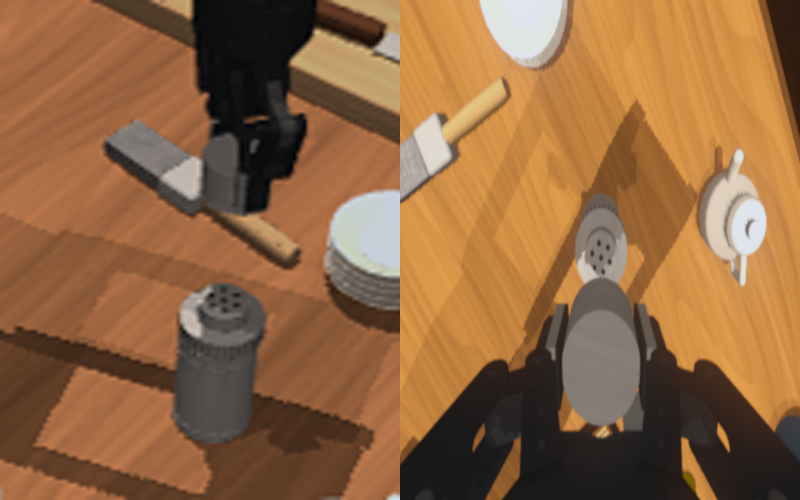

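The cap is held level above the tin, and the shaker top with its exposed perforated neck is seated in the upright tin. The cap has risen 111 mm, so its rim is about 97 mm above the neck's top. Handing in.

```bash
python3 -c "
from h import *
print(ticket.hand_in()); print(readout.observe()['grip_width'])"
```

```text
the job is handed in; nothing more can be done
None
the job is handed in; nothing more can be done
```

The job is done and handed in at about 16 s of the 42 s allowed. I gripped the shaker top by its band, carried it with the cap on over the salt tin, and lowered it into the tin. It met the rim at TCP z = 0.0798 m, against 0.0797 m predicted, with about 11 N of contact force, and I let go there. I then gripped only the dust cap and lifted it straight up 111 mm, leaving its rim about 97 mm above the neck of the shaker top.

- **Final pictures:** the top is seated in the upright tin with its perforated neck showing, and the cap is held level above it. I saw nothing else moved in the wrist and scene crops, but I took no full final picture of the counter.
- **Disagreements:** the wrist and overhead cameras differed by 3–4 mm on positions. I used the wrist camera and checked the alignment in the scene camera before inserting. One early move in the air overshot by about 4 cm and touched nothing.

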